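# Seat the keyed pump spindle in the drive hub and hold it down

### The arm

A 6-joint arm with a two-finger parallel gripper is mounted at the origin on a cart in front of the work surface, level with it; the furniture and walls round the work are solid. World frame = base frame: x ahead of the robot, y to its left, z up, the work surface at z = 0. Lengths are in m, angles in rad, forces in N, time in s.
With the tool pointing down it reaches from about 0.275 to 0.825 m from the base axis. Payload 5.2 kg.
Tool frame: the origin (TCP) lies midway between the tips of the shut fingers; the grasp point (between the pads) lies 19 mm behind it; x points along the fingers, y is the direction in which the jaws open and shut, and the axes are right-handed (so a half turn about x gives the same grasp; the last joint's range is limited). The gripper opens to 93 mm and grips with 3 to 60 N. Pads are 15 mm wide; open, the fingers measure 128 mm over their backs; the gripper's body (75 mm by 188 mm) begins 65 mm behind the grasp point.
Start: joints at [0.96, 0.259, 1.535, -0, 1.348, -0.203], TCP at [0.218, 0.505, 0.219] pointing down, gripper open.
Joint ranges: [-3.14, 3.14], [-0.91, 2.08], [0.19, 2.58], [-1.22, 4.36], [0.22, 2.71], [-3.12, 3.12]. Speed limits (rad/s): [2.57, 2.57, 3.14, 3.14, 3.14, 3.14].

### API

Orientations are given as a unit quaternion [x, y, z, w].
In Python, from station import env gives the robot as it stands. The module is installed in compiled form; this text tells all that it offers. Calls block until the motion is done:
- env.movep(position, orientation): joint-space move of the TCP to a pose.
- env.line_to(position, rate=0.15, rotation=None): straight line of the TCP; rotation=None keeps the orientation; rate is the mean speed in m/s.
- env.move_joints(angles): joint-space move.
- env.command_gripper(opening): finger opening in m; the grip force is fixed at half the most; returns when the fingers have stopped.
- env.pause(seconds).
- env.inverse_kinematics(position, orientation): joint angles nearest the present ones, or None.
- env.get_obs(): the state.
- env.grab_frame(name): name is "side" or "top"; returns (picture, depth): 384x512x3 uint8, red, green, blue; 384x512 float32, m along the optical axis (not along the pixel's ray), 0 where there is no reading.
- env.camera_info(name): a dict with "K" (3x3 intrinsics, pixels), "origin" and "orientation" of the camera in the world. Camera axes: x right, y up, looking along -z (the intrinsics and any distortion apply to the point x, -y, -z); pixel columns grow to the right and rows downward; lengths in m; the calibration is good to about 2 mm. A picture is of the moment at which its call begins. camera_info takes no time and is no camera call.
A pose or a line that the arm cannot do raises env.PlanningError and nothing moves.
- env.finish_job(): hands the job in, once; it reports no verdict.
The state is a dict: "time_s": time; "joint_positions": joint angles; "joint_vel": joint speeds; "joint_torque": joint torques, N m; "eef_pos": TCP position; "eef_rot": TCP orientation; "ft_force": force on the tool from outside, world axes, zero at the start; "ft_torque": the same for the moment, N m; "width": finger opening in m.
Only numpy, scipy, OpenCV 4.12 (cv2) and the standard library are available. Lean on these libraries where they do the work, as an engineer would, in place of code of your own. Each camera call takes 0.05 s, during which the arm holds its last target.

### The job

Take the keyed spindle out of its holder and push it nose first down into the hub of the drive unit, turning it until its key slips into the hidden keyway, then keep pushing against the spring until the collar is fully home, flat on the hub's rim. Finish while still gripping the spindle and holding it down there, upright, so that the set screw could be tightened: do not let go. Leave the beaker, the label roll and the jar where they stand.

Things in the scene. Friction and masses are not known exactly. Their poses are not given: they have to be found in the camera images.
- spindle: Loose steel keyed spindle, 0.13 to 0.25 kg, upright in the holder's hole; origin at the centre of its lower end (nose), z up, x towards the key. Shaft 18 mm in diameter, 56 mm long; its first 20 mm are a plain round nose (lowest 6 mm tapered down to 11 mm). Then the key, a plain length, a collar, and a black flat tab on top (z = 64 to 108 mm).
- key (a point): Foot of the spindle's single key, 20 mm above the nose and 12 mm from the axis. The key is on the spindle's +x side, 6 mm wide, reaches 15 mm from the axis and runs from z = 20 to 44 mm above the nose. Axes as the spindle's.
- tab (a point): Where to grip: on the spindle's axis inside the black flat tab, 90 mm above the nose, 26 mm above the collar's top, 18 mm below the tab's top. The tab measures 38 mm along x and 14 mm along y; pinch it across its 14 mm. Axes as the spindle's.
- collar_underside (a point): Centre of the underside of the spindle's round collar, 56 mm above the nose; it lies on the hub's rim when fully home. The collar is 52 mm in diameter and 8 mm thick, with a small pointer lug (to 33 mm from the axis) on the side of the key.
- drive_unit: Fixed grey gear housing, 104 x 104 x 60 mm, origin at the centre of its underside, z up; a black terminal box with a cable gland sticks out of its -x side to 95 mm from the axis. From its middle rises a round steel hub 59 mm in diameter, rim 85 mm above the desk. Stiff gearing (0.35 N m) holds the hub: light rubbing does not turn it, a twist on the seated key does.
- hub_mouth (a point): Centre of the hub's rim, 85 mm above the desk, axes as the drive unit's. Below it a recess 35 mm in diameter and 12 mm deep, in which the key turns freely. A spring ejector in the bore meets the nose when the collar is 14 mm above the rim and pushes up with 6 N, rising to 12 N when home, so a spindle let go rises again.
- recess_floor (a point): Centre of the recess's floor, 12 mm below the rim: here opens the nose's bore, 21 mm in diameter, with one keyway 10 mm wide reaching 17 mm from the axis. It points along the unit's +x (away from the terminal box) give or take up to 0.6 rad (35 degrees); its angle is not reported. While the key rests on this floor the collar is 24 mm above the rim.
- holder: Fixed grey plastic block 66 x 66 x 32 mm with a round hole of 21 mm diameter, 16 mm deep, in its top; origin at the centre of its underside. The spindle's nose stands on the bottom of the hole (16 mm above the desk), the key 4 mm above the block. The holder and the drive unit may have changed places.
- boom_end (a point): Free end of the fixed filling machine's boom, over the desk to the left of the work: an obstacle. The machine, 0.18 m tall, stands left of y = 0.22; its stand and boom (a thin rod from this end back to the left, with another rod at y = 0.21, z = 0.30 reaching towards the robot to x = 0.30) reach up to 0.38 m, a nozzle hangs below this end. Pass above 0.40 m.
- beaker: Clear beaker, 70 mm in diameter, 90 mm tall, origin at the centre of its underside; leave it alone.
- label_roll: Roll of labels, 67 mm in diameter, 45 mm tall, origin at the centre of its underside; leave it alone.
- jar: Glass sample jar with lid, 64 mm in diameter, 94 mm tall, origin at the centre of its underside; leave it alone.
Things that resemble listed ones, but are neither listed nor needed, are in the scene too. What is shaped like the spindle but blue or red is not meant.

How it is judged:
At the end, for the whole second after the job is handed in: The collar's underside is within 3 mm of the hub's rim (possible only with the key in the keyway) and within 5 mm of the hub's axis, the spindle upright within 0.09 rad and at rest, the fingers still gripping it (over 2 N) and the spindle pressed against the drive unit (over 4 N) (z of collar_underside in the frame of hub_mouth below 0.003 m and horizontal distance between collar_underside and hub_mouth below 0.005 m and angle between spindle's own z axis and vertical below 0.09 rad and contact force between the fingers and spindle above 2 N and contact force between spindle and drive_unit above 4 N and linear speed of spindle below 0.02 m/s); the arm keeps its last pose, push and grip.
It fails at once if a bystander (beaker, label roll, jar) is moved by more than 30 mm or tipped over (distance of any of beaker, label_roll, jar from where it was at the start of the episode above 0.03 m or angle between any of beaker, label_roll, jar's own z axis and vertical above 0.5 rad).
It also fails if it takes over 64 s, if anything falls off the work surface, if the arm or the gripper's body presses on something with over 40 N, if the wrist force passes 120 N, or if a joint passes its speed limit or range.

## Working session

There is one attempt and no reset: what is moved stays moved. The work goes in short steps, each a Python script; the robot and the scene stay as the last script left them, time stands still between calls to the robot, and variables do not carry over. Pictures are saved under pics/ and viewed, and the job is handed in when it is done.

```bash
mkdir -p pics; python3 - <<'E'
from station import env
import cv2,numpy as np
for n in ("side","top"):
    p,d=env.grab_frame(n); cv2.imwrite(f"pics/{n}0.png",p[:,:,::-1]); np.save(f"pics/{n}0.npy",d); np.save(f"pics/{n}0rgb.npy",p)
    print(n,env.camera_info(n), d.min(),d.max())
o=env.get_obs(); print(o)
E
```

```text
side {'K': array([[439.95286207,   0.        , 256.74606478],
       [  0.        , 439.95286207, 191.54023285],
       [  0.        ,   0.        ,   1.        ]]), 'origin': array([-0.15307738, -0.18202637,  1.12110649]), 'orientation': array([ 0.24958127, -0.22449665, -0.635693  ,  0.69512938])} 0.0 1.9678988
top {'K': array([[475.86649797,   0.        , 255.84086082],
       [  0.        , 475.86649797, 178.24066399],
       [  0.        ,   0.        ,   1.        ]]), 'origin': array([ 0.37072787, -0.10277388,  1.44284798]), 'orientation': array([ 0.06165048, -0.06683399, -0.69384774,  0.71435828])} 0.0 2.155093
{'time_s': 0.1, 'joint_positions': array([ 9.60263767e-01,  2.59289729e-01,  1.53594839e+00,  1.50086856e-05,
        1.34801169e+00, -2.02821169e-01]), 'joint_vel': array([-0.00059003, -0.00081989, -0.00203986, -0.00157711, -0.00018986,
        0.00129383]), 'joint_torque': array([ 2.83983900e-03, -4.38203073e+01, -2.84646159e+01,  7.19544757e-02,
        3.62103805e-02, -1.03600767e-04]), 'eef_pos': array([0.21778097, 0.50451889, 0.21790043]), 'eef_rot': array([ 0.14261646,  0.69270096, -0.14368859,  0.69222794]), 'ft_force': array([ 0.60854925,  0.90897159, -0.07858135]), 'ft_torque': array([-0.00282244,  0.00584865, -0.03845638]), 'width': 0.09298359692424192}
```

View pics/side0.png

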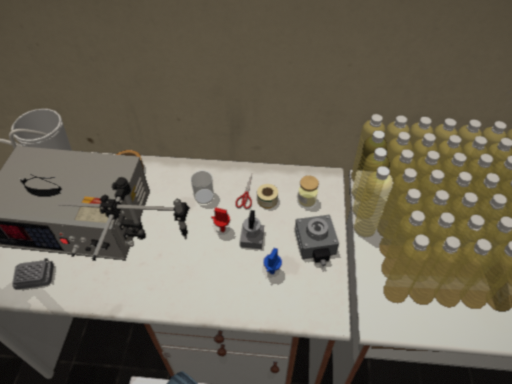

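View pics/top0.png

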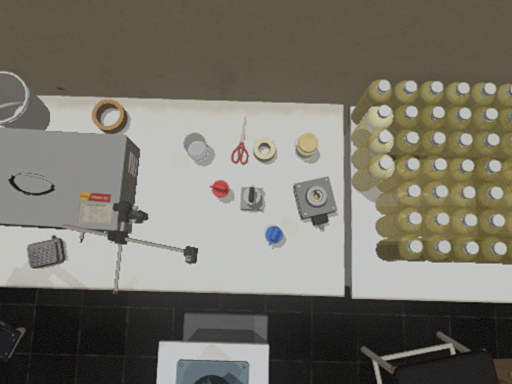

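```bash
cat > h.py <<'E'
import numpy as np,cv2
from scipy.spatial.transform import Rotation as R
from station import env
def ray(n,u,v):
    c=env.camera_info(n);K=c["K"]
    d=np.array([(u-K[0,2])/K[0,0],-(v-K[1,2])/K[1,1],-1.])
    return np.array(c["origin"]),R.from_quat(c["orientation"]).apply(d)
def onz(n,u,v,z):
    o,d=ray(n,u,v); return o+d*(z-o[2])/d[2]
def proj(n,P):
    c=env.camera_info(n);K=c["K"]
    q=R.from_quat(c["orientation"]).inv().apply(np.atleast_2d(P)-c["origin"])
    return np.c_[K[0,2]+K[0,0]*q[:,0]/-q[:,2],K[1,2]-K[1,1]*q[:,1]/-q[:,2]]
def cloud(n,d):
    c=env.camera_info(n);K=c["K"]
    v,u=np.mgrid[:d.shape[0],:d.shape[1]]
    q=np.stack([(u-K[0,2])/K[0,0]*d,-(v-K[1,2])/K[1,1]*d,-d],-1)
    P=R.from_quat(c["orientation"]).apply(q.reshape(-1,3))+c["origin"]
    P=P.reshape(d.shape+(3,)); P[d==0]=np.nan
    return P
E
python3 - <<'E'
from h import *
for n,(x0,y0,x1,y1) in dict(side=(170,150,350,285),top=(170,100,350,260)).items():
    im=cv2.imread(f"pics/{n}0.png")
    cv2.imwrite(f"pics/{n}0z.png",cv2.resize(im[y0:y1,x0:x1],None,fx=4.4 if n=="side" else 3.7,fy=4.4 if n=="side" else 3.7,interpolation=cv2.INTER_CUBIC))
    print(n,proj(n,[[0,0,0],[.218,.505,.219],[.218,.505,.4]]))
    P=cloud(n,np.load(f"pics/{n}0.npy"))
    for uv in ([(250,240),(316,228),(300,245)] if n=="side" else [(251,195),(316,196),(318,186),(330,205),(120,215)]): print(uv,P[uv[1],uv[0]].round(3))
E
```

```text
side [[183.94385457 452.37168041]
 [-34.72328588 298.95275771]
 [-84.19392513 256.64981113]]
(250, 240) [ 0.546 -0.093  0.034]
(316, 228) [ 0.597 -0.283  0.046]
(300, 245) [ 0.532 -0.238  0.049]
top [[210.93617909 397.37807319]
 [  2.73406493 321.62893641]
 [-41.68180868 331.62696388]]
(251, 195) [ 0.566 -0.097  0.12 ]
(316, 196) [ 0.58  -0.29   0.041]
(318, 186) [ 0.604 -0.29   0.083]
(330, 205) [ 0.552 -0.329  0.061]
(120, 215) [0.481 0.214 0.303]
```

```bash
ls -la; nproc
```

```text
total 16
drwxr-xr-x  3 agent agent 4096 Dec  7 01:17 .
drwxr-xr-x 23 root  root  4096 Dec  7 01:16 ..
-rw-r--r--  1 agent agent  831 Dec  7 01:17 h.py
drwxr-xr-x  2 agent agent 4096 Dec  7 01:17 pics
4
```

View pics/side0z.png

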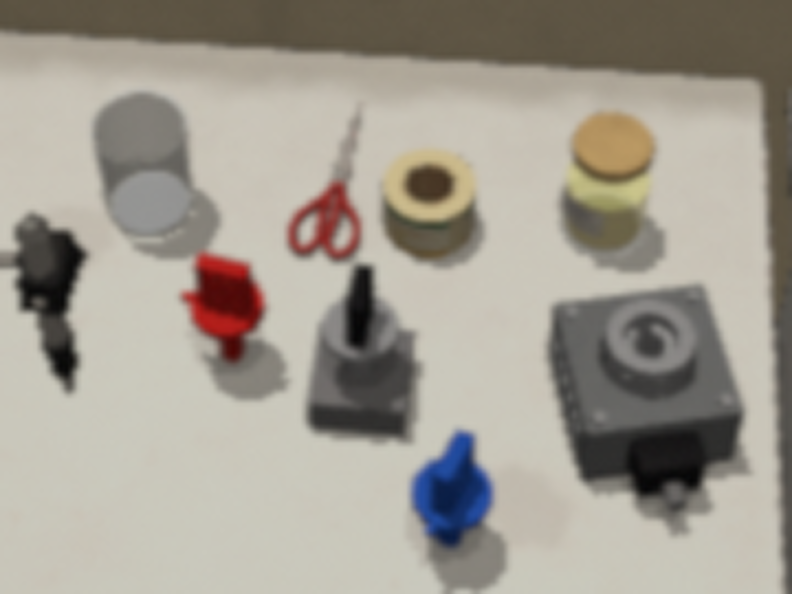

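View pics/top0z.png

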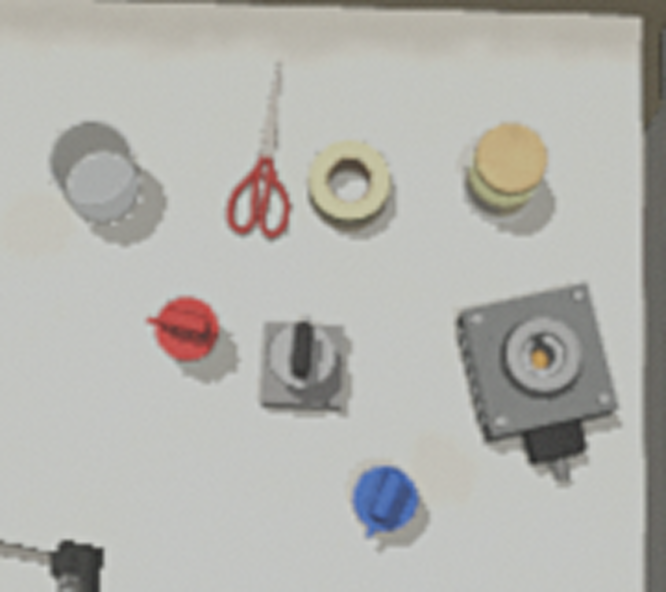

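```bash
python3 - <<'E'
from h import *
im=cv2.imread("pics/top0.png")
def z(im,c,r,s): 
    return cv2.resize(im[c[1]-r:c[1]+r,c[0]-r:c[0]+r],None,fx=s,fy=s,interpolation=cv2.INTER_NEAREST)
a=z(im,(316,196),24,8); b=z(im,(252,198),24,8)
im2=cv2.imread("pics/side0.png"); c=z(im2,(316,230),24,8); d=z(im2,(252,228),24,8)
o=np.vstack([np.hstack([a,b]),np.hstack([c,d])])
o=np.clip(o*1.3,0,255).astype(np.uint8)
cv2.imwrite("pics/zz.png",cv2.resize(o,(600,600)))
P=cloud("top",np.load("pics/top0.npy"))
print((P[182:212,238:266,2]*1000).astype(int))
E
```

```text
[[                   1                   -4                   -6
                    -4                    0                    0
                    -1                   -3                    1
                     4                   -5                    0
                     0                   -2                    2
                    -3                    0                    2
                    -5                   -1                    0
                    -6                   -3                   -4
                    -6                   -1                   -1
                     0]
 [                  -1                    0                    0
                    -6                    1                   -9
                    -1                    1                   -3
                     0                   -1                   -1
                     0                   -3                   -1
                     3                   -4                   -4
                    -5                    2                   -2
                     1              
[... 16531 characters left out ...]
   -6
                    -2]
 [                  -5                    3                    0
                    -1                    0                   -1
                    -1                   -1                    5
                    -3                   -4                   -2
                    -1                   -2                   -8
                    -5                   -5                    0
                    -6                    0                   -2
                     0                    1                   -2
                    -4                    1                   -5
                    -1]]<stdin>:11: RuntimeWarning: invalid value encountered in cast
```

View pics/zz.png

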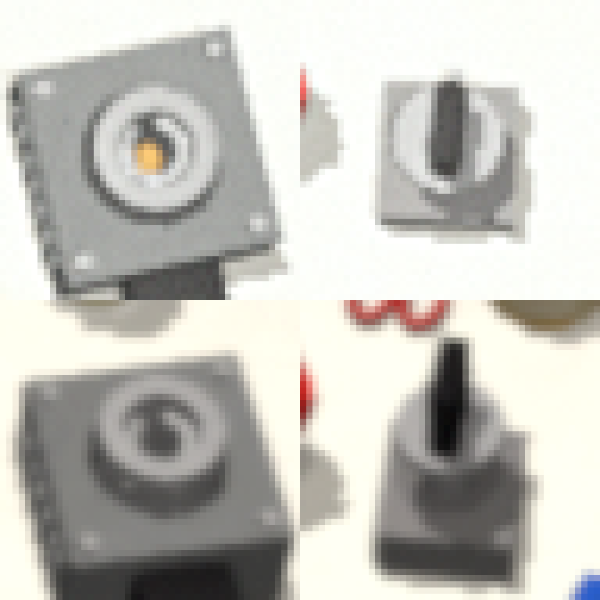

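```bash
python3 - <<'E'
from h import *
def circ(X):
    A=np.c_[2*X,np.ones(len(X))]; s=np.linalg.lstsq(A,(X**2).sum(1),rcond=None)[0]
    return s[:2],np.sqrt(s[2]+s[0]**2+s[1]**2)
for n in("top","side"):
    d=np.load(f"pics/{n}0.npy");P=cloud(n,d);Z=P[...,2]
    def reg(x0,x1,y0,y1,z0,z1):
        return ((P[...,0]>x0)&(P[...,0]<x1)&(P[...,1]>y0)&(P[...,1]<y1)&(Z>z0)&(Z<z1)).astype(np.uint8)
    def hullfit(m,z):
        c=max(cv2.findContours(m,cv2.RETR_EXTERNAL,cv2.CHAIN_APPROX_NONE)[0],key=cv2.contourArea)
        pts=c[:,0].astype(float)
        X=np.array([onz(n,u,v,z)[:2] for u,v in pts])
        for k in range(4):
            c0,r=circ(X); e=abs(np.linalg.norm(X-c0,axis=1)-r); X=X[e<max(.0025,np.percentile(e,85))]
        return c0,r,len(X)
    hub=reg(.5,.72,-.4,-.2,.074,.1); print(n,"hub",hullfit(hub,.085))
    col=reg(.45,.65,-.17,-.03,.066,.092); print(n,"collar+", hullfit(reg(.45,.65,-.17,-.03,.066,.14) if 0 else col,.080))
    tab=reg(.45,.65,-.17,-.03,.112,.14)
    v,u=np.nonzero(tab); X=np.array([onz(n,a,b,.124)[:2] for a,b in zip(u,v)])
    rect=cv2.minAreaRect((X*1000).astype(np.float32)); print(n,"tab",X.mean(0),rect)
    print(np.degrees(np.arctan2(*np.linalg.eigh(np.cov(X.T))[1][::-1,1])))
    hs=reg(.5,.72,-.4,-.2,.05,.07); v,u=np.nonzero(hs); X=np.array([onz(n,a,b,.060)[:2] for a,b in zip(u,v)])
    print("housing",cv2.minAreaRect((X*1000).astype(np.float32)))
    hs=reg(.45,.65,-.17,-.03,.022,.045); v,u=np.nonzero(hs); X=np.array([onz(n,a,b,.032)[:2] for a,b in zip(u,v)])
    print("holder",cv2.minAreaRect((X*1000).astype(np.float32)))
    for (nm,xy) in (("hub",(.6,-.29)),):
        for z in (.085,.073,.043): print(z,proj(n,[[*xy,z]]))
E
```

```text
top hub (array([ 0.57509591, -0.28461919]), np.float64(0.028266395803863042), 53)
top collar+ (array([ 0.56938708, -0.09659636]), np.float64(0.024295361669154143), 46)
top tab [ 0.56768654 -0.09750511] ((520.313720703125, -121.09025573730469), (145.85679626464844, 27.24723243713379), 26.90380859375)
-158.28401968270563
housing ((611.497802734375, -276.48529052734375), (226.7373504638672, 107.18640899658203), 12.4398832321167)
holder ((569.2277221679688, -96.22540283203125), (65.68914031982422, 66.6536865234375), 87.57089233398438)
0.085 [[318.05266945 187.10888905]]
0.073 [[317.48348299 187.77666816]]
0.043 [[316.10193543 189.39752296]]
side hub (array([ 0.57411203, -0.28234744]), np.float64(0.030309198506501094), 53)
side collar+ (array([ 0.56982438, -0.09460577]), np.float64(0.025407455152125835), 40)
side tab [ 0.5603706 -0.0993947] ((514.75244140625, -123.38139343261719), (161.32901000976562, 31.314916610717773), 28.19188117980957)
-152.13523241582962
housing ((607.5150146484375, -273.40771484375), (230.89727783203125, 108.34506225585938), 14.580819129943848)
holder ((525.7581787109375, -106.12127685546875), (178.0884246826172, 81.11216735839844), 15.8463134765625)
0.085 [[319.60356054 219.71641454]]
0.073 [[319.16829842 222.12161001]]
0.043 [[318.10732364 227.98440296]]
```

```bash
python3 - <<'E'
from h import *
for n in("top","side"):
    d=np.load(f"pics/{n}0.npy");P=cloud(n,d);Z=P[...,2]
    im=cv2.imread(f"pics/{n}0.png").astype(int)
    def reg(x0,x1,y0,y1,z0,z1):
        m=((P[...,0]>x0)&(P[...,0]<x1)&(P[...,1]>y0)&(P[...,1]<y1)&(Z>z0)&(Z<z1)).astype(np.uint8)
        k,l,s,_=cv2.connectedComponentsWithStats(m); return l==1+np.argmax(s[1:,4])
    def rect(m,z,nm):
        v,u=np.nonzero(m); X=np.array([onz(n,a,b,z)[:2] for a,b in zip(u,v)])
        r=cv2.minAreaRect((X*1000).astype(np.float32)); w=np.linalg.eigh(np.cov(X.T))[1][:,1]
        print(n,nm,len(X),X.mean(0).round(4),r,"pca",np.degrees(np.arctan2(w[1],w[0])).round(1)); return X
    rect(reg(.52,.62,-.14,-.06,.112,.14),.124,"tab")
    rect(reg(.52,.62,-.14,-.06,.022,.045),.032,"holder")
    rect(reg(.49,.65,-.37,-.2,.045,.072),.060,"housing")
    b=reg(.42,.56,-.37,-.25,.015,.1)&(im.max(2)<60); X=rect(b,.04,"termbox")
    for f in ([[.569,-.096,.0]],):
        pass
# nearby
d=np.load("pics/top0.npy");P=cloud("top",d);im=cv2.imread("pics/top0.png").astype(int)
m=(P[...,2]>.03)&(im[...,0]>im[...,2]+60)&(P[...,0]>.4); q=P[m]; print("blue",q[:,:2].min(0),q[:,:2].max(0),q[:,2].max())
m=(P[...,2]>.03)&(im[...,2]>im[...,1]+90)&(P[...,0]>.4)&(P[...,0]<.62); q=P[m]; print("red",q[:,:2].min(0),q[:,:2].max(0),q[:,2].max())
# hub zoom, rectified to world plane at z=.073 around hub
for n in("top","side"):
    im=cv2.imread(f"pics/{n}0.png"); s=8
    u,v=proj(n,[[.5746,-.2835,.073]])[0]
    print(n,"axis z73",u,v,"z43",proj(n,[[.5746,-.2835,.043]])[0],"z85",proj(n,[[.5746,-.2835,.085]])[0])
    M=np.float32([[24,0,300-24*u],[0,24,300-24*v]])
    o=cv2.warpAffine(im,M,(600,600),flags=cv2.INTER_CUBIC)
    o=np.clip((o.astype(float)-20)*1.5,0,255).astype(np.uint8)
    t=np.linspace(0,2*np.pi,60)
    for r,z,c in((.0175,.085,(0,255,255)),(.0105,.073,(0,255,0)),(.017,.073,(255,0,0))):
        p=proj(n,np.c_[.5746+r*np.cos(t),-.2835+r*np.sin(t),z+0*t]); p=((p-[u,v])*24+300+12).astype(int)
        cv2.polylines(o,[p],True,c,1)
    cv2.imwrite(f"pics/{n}hub.png",o)
E
```

```text
top tab 73 [ 0.5691 -0.0966] ((569.712646484375, -96.55722045898438), (14.8344144821167, 37.817081451416016), 85.39300537109375) pca 175.3Traceback (most recent call last):
  File "<stdin>", line 13, in <module>
  File "<stdin>", line 9, in rect
  File "h.py", line 9, in onz
    o,d=ray(n,u,v); return o+d*(z-o[2])/d[2]
        ~~~^^^^^^^
  File "h.py", line 5, in ray
    c=env.camera_info(n);K=c["K"]
ValueError: time passes only in moves, steps and waits
```

```bash
sed -i 's/env.camera_info(n)/CI(n)/; s/^def ray/import functools\n@functools.lru_cache\ndef CI(n): return env.camera_info(n)\ndef ray/' h.py; sed -i '/def CI/s/CI(n): return CI(n)/CI(n): return env.camera_info(n)/' h.py; head -9 h.py
cat > m.py <<'E'
from h import *
for n in("top","side"):
    d=np.load(f"pics/{n}0.npy");P=cloud(n,d);Z=P[...,2]
    im=cv2.imread(f"pics/{n}0.png").astype(int)
    def reg(x0,x1,y0,y1,z0,z1,ex=True):
        m=((P[...,0]>x0)&(P[...,0]<x1)&(P[...,1]>y0)&(P[...,1]<y1)&(Z>z0)&(Z<z1)&ex).astype(np.uint8)
        k,l,s,_=cv2.connectedComponentsWithStats(m); return l==1+np.argmax(s[1:,4])
    def rect(m,z,nm):
        v,u=np.nonzero(m); X=np.array([onz(n,a,b,z)[:2] for a,b in zip(u,v)])
        r=cv2.minAreaRect((X*1000).astype(np.float32)); w=np.linalg.eigh(np.cov(X.T))[1][:,1]
        print(n,nm,len(X),X.mean(0).round(4),r,"pca",np.degrees(np.arctan2(w[1],w[0])).round(1)); return X
    rect(reg(.52,.62,-.14,-.06,.112,.14),.124,"tab")
    rect(reg(.52,.62,-.14,-.06,.022,.045),.032,"holder")
    rect(reg(.49,.65,-.37,-.2,.045,.072),.060,"housing")
    rect(reg(.42,.56,-.37,-.25,.015,.1,im.max(2)<60),.04,"termbox")
d=np.load("pics/top0.npy");P=cloud("top",d);im=cv2.imread("pics/top0.png").astype(int)
m=(P[...,2]>.03)&(im[...,0]>im[...,2]+60)&(P[...,0]>.4); q=P[m]; print("blue",q[:,:2].min(0),q[:,:2].max(0),q[:,2].max())
m=(P[...,2]>.03)&(im[...,2]>im[...,1]+90)&(P[...,0]>.4)&(P[...,0]<.62); q=P[m]; print("red",q[:,:2].min(0),q[:,:2].max(0),q[:,2].max())
for n in("top","side"):
    im=cv2.imread(f"pics/{n}0.png")
    u,v=proj(n,[[.5746,-.2835,.073]])[0]
    print(n,"axis z73",u,v,"z43",proj(n,[[.5746,-.2835,.043]])[0],"z85",proj(n,[[.5746,-.2835,.085]])[0])
    M=np.float32([[24,0,300-24*u],[0,24,300-24*v]])
    o=cv2.warpAffine(im,M,(600,600),flags=cv2.INTER_CUBIC)
    o=np.clip((o.astype(float)-20)*1.5,0,255).astype(np.uint8)
    t=np.linspace(0,2*np.pi,60)
    for r,z,c in((.0175,.085,(0,255,255)),(.0105,.073,(0,255,0)),(.017,.073,(255,0,0))):
        p=proj(n,np.c_[.5746+r*np.cos(t),-.2835+r*np.sin(t),z+0*t]); p=((p-[u,v])*24+300).astype(int)
        cv2.polylines(o,[p],True,c,1)
    cv2.imwrite(f"pics/{n}hub.png",o)
E
python3 m.py
```

```text
import numpy as np,cv2
from scipy.spatial.transform import Rotation as R
from station import env
import functools
@functools.lru_cache
def CI(n): return env.camera_info(n)
def ray(n,u,v):
    c=CI(n);K=c["K"]
    d=np.array([(u-K[0,2])/K[0,0],-(v-K[1,2])/K[1,1],-1.])
top tab 73 [ 0.5691 -0.0966] ((569.712646484375, -96.55722045898438), (14.8344144821167, 37.817081451416016), 85.39300537109375) pca 175.3
top holder 243 [ 0.5624 -0.0966] ((569.2277221679688, -96.22540283203125), (65.68914031982422, 66.6536865234375), 87.57089233398438) pca 92.3
top housing 950 [ 0.5719 -0.2835] ((568.8419189453125, -284.407470703125), (116.63907623291016, 108.06016540527344), 13.952259063720703) pca -172.1
top termbox 11 [ 0.5087 -0.2806] ((507.486328125, -281.1347351074219), (22.24251365661621, 3.7661030292510986), 18.958528518676758) pca -159.5
side tab 72 [ 0.5678 -0.0949] ((566.519287109375, -95.03214263916016), (15.823184967041016, 46.570159912109375), 84.44068145751953) pca 175.4
side holder 334 [ 0.5602 -0.0958] ((568.6633911132812, -94.53154754638672), (66.57817077636719, 72.59182739257812), 88.4052505493164) pca 109.5
side housing 1028 [ 0.558  -0.2834] ((559.8280639648438, -284.892822265625), (141.53598022460938, 110.43315124511719), 14.244667053222656) pca -156.1
side termbox 362 [ 0.518  -0.2969] ((513.9429931640625, -300.572265625), (48.346923828125, 102.09061431884766), 14.405948638916016) pca 108.1
blue [ 0.43646905 -0.18981769] [ 0.48619762 -0.1429804 ] 0.11200464280048328
red [ 0.54622469 -0.02852787] [0.61404355 0.30013061] 0.17406089329110386
top axis z73 315.21084907421795 196.32220172125952 z43 [313.87218516 197.77011016] z85 [315.76242193 195.72561659]
side axis z73 316.88000385849824 229.17122096026594 z43 [315.84750013 234.97772424] z85 [317.30371729 226.78837879]
```

View pics/tophub.png

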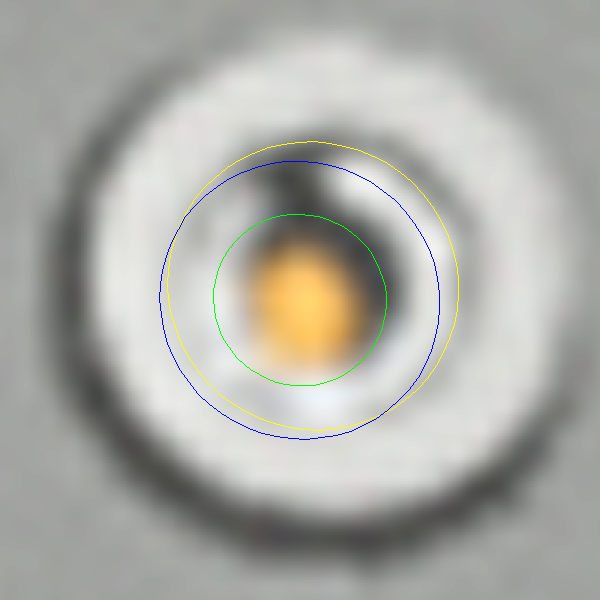

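View pics/sidehub.png

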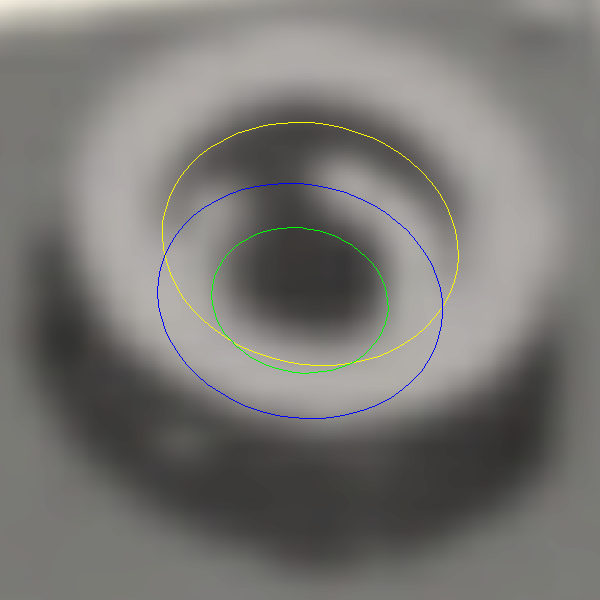

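```bash
cat >> h.py <<'E'
def Q(th,s=1):
    y=s*np.array([-np.sin(th),np.cos(th),0]);x=np.array([0,0,-1.]);z=np.cross(x,y)
    return R.from_matrix(np.c_[x,y,z]).as_quat()
def st(t=""):
    o=env.get_obs(); print(t,"t",round(o["time_s"],2),"p",o["eef_pos"].round(4),"f",o["ft_force"].round(1),"m",o["ft_torque"].round(2),"w",round(o["width"],4)); return o
E
python3 - <<'E'
from h import *
o=env.get_obs(); print(R.from_quat(o["eef_rot"]).as_matrix().round(2))
for s in(1,-1):
  for (p,a) in (((.5696,-.0957,.087),-4.6),((.575,-.284,.1),-40),((.575,-.284,.1),14),((.575,-.284,.1),60),((.5696,-.0957,.45),-4.6)):
    j=env.inverse_kinematics(p,Q(np.radians(a),s)); print(s,a,None if j is None else np.round(j,2))
u,v=proj("top",[[.5746,-.2835,.073]])[0]
for c,k in (((300,300),(285,185)),((308,292),(285,185)),((308,292),(280,185)),((308,292),(290,185))):
    A=onz("top",u+(c[0]-300)/24,v+(c[1]-300)/24,.073);B=onz("top",u+(k[0]-300)/24,v+(k[1]-300)/24,.073);e=B-A;print(np.degrees(np.arctan2(e[1],e[0])),np.linalg.norm(e))
u,v=proj("side",[[.5746,-.2835,.073]])[0]
for c,k in (((300,300),(285,195)),((305,290),(285,195))):
    A=onz("side",u+(c[0]-300)/24,v+(c[1]-300)/24,.073);B=onz("side",u+(k[0]-300)/24,v+(k[1]-300)/24,.073);e=B-A;print(np.degrees(np.arctan2(e[1],e[0])),np.linalg.norm(e))
E
```

```text
[[-0.    0.4   0.92]
 [-0.    0.92 -0.4 ]
 [-1.   -0.   -0.  ]]
1 -4.6 [-0.36  0.42  1.64 -0.    1.08 -1.85]
1 -40 [-0.63  0.51  1.46 -0.    1.17 -1.51]
1 14 [-0.63  0.51  1.46 -0.    1.17 -2.45]
1 60 [-0.63  0.51  1.46  0.    1.17  3.03]
1 -4.6 [-0.36  0.27  0.97 -0.    1.9  -1.85]
-1 -4.6 [-0.36  0.42  1.64 -0.    1.08  1.29]
-1 -40 [-0.63  0.51  1.46 -0.    1.17  1.64]
-1 14 [-0.63  0.51  1.46 -0.    1.17  0.69]
-1 60 [-0.63  0.51  1.46 -0.    1.17 -0.11]
-1 -4.6 [-0.36  0.27  0.97 -0.    1.9   1.29]
7.71165291188409 0.014184720687013262
12.401118693250265 0.01335937894369097
14.941196563212644 0.013485511321096735
9.817784595100484 0.013259971358355275
7.048895684272659 0.015288683339494081
10.221425338020406 0.01389119634725013
```

```bash
python3 - <<'E'
from h import *
p=env.get_obs()["eef_pos"]
env.line_to([p[0],p[1],.46],rate=.3); st("up")
q=Q(np.radians(-4.6),-1)
env.movep([.5696,-.0957,.46],q); st("over")
env.command_gripper(.05); st()
env.line_to([.5696,-.0957,.15],rate=.25); st("near")
for n in("side","top"):
    a,d=env.grab_frame(n); cv2.imwrite(f"pics/{n}1.png",cv2.resize(a[130:290,190:370,::-1],None,fx=3.6,fy=3.6,interpolation=cv2.INTER_CUBIC))
E
```

```text
up t 1.06 p [0.2177 0.5043 0.4585] f [-0.2  0.7 -1. ] m [ 0.01 -0.02 -0.05] w 0.0928
over t 3.52 p [ 0.5697 -0.0947  0.4602] f [ 0.1 -0.6  0. ] m [-0.04  0.17 -0.03] w 0.0929
 t 4.38 p [ 0.5696 -0.0957  0.46  ] f [-0.4  0.4  0. ] m [-0.01  0.1   0.01] w 0.0498
near t 5.78 p [ 0.5705 -0.096   0.1513] f [ 0.4 -0.   0.5] m [-0.01  0.17  0.01] w 0.0504
```

View pics/side1.png

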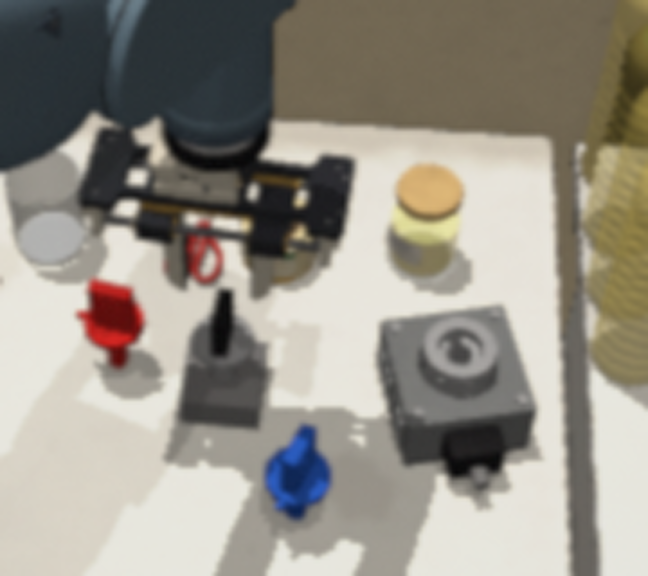

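View pics/top1.png

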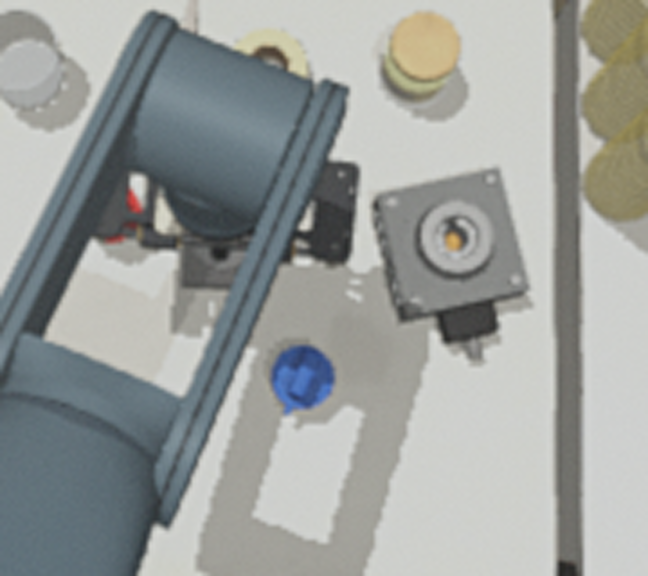

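```bash
python3 - <<'E'
from h import *
env.line_to([.5696,-.0957,.087],rate=.1); st("down")
env.command_gripper(.0); st("grip")
for n in("side",):
    a,d=env.grab_frame(n); cv2.imwrite(f"pics/{n}2.png",cv2.resize(a[150:290,190:370,::-1],None,fx=4,fy=4,interpolation=cv2.INTER_CUBIC))
env.line_to([.5696,-.0957,.093],rate=.03); st("lift6")
E
```

```text
down t 6.66 p [ 0.57   -0.0959  0.0874] f [-0.3 -0.4 -0.3] m [-0.03  0.17  0.02] w 0.0497
grip t 7.33 p [ 0.5697 -0.0957  0.0871] f [-0.4  0.2  1. ] m [ 0.05  0.21 -0.  ] w 0.0138
lift6 t 7.72 p [ 0.5696 -0.0957  0.093 ] f [-1.   0.4 -2.7] m [-0.02  0.11 -0.04] w 0.0138
```

View pics/side2.png

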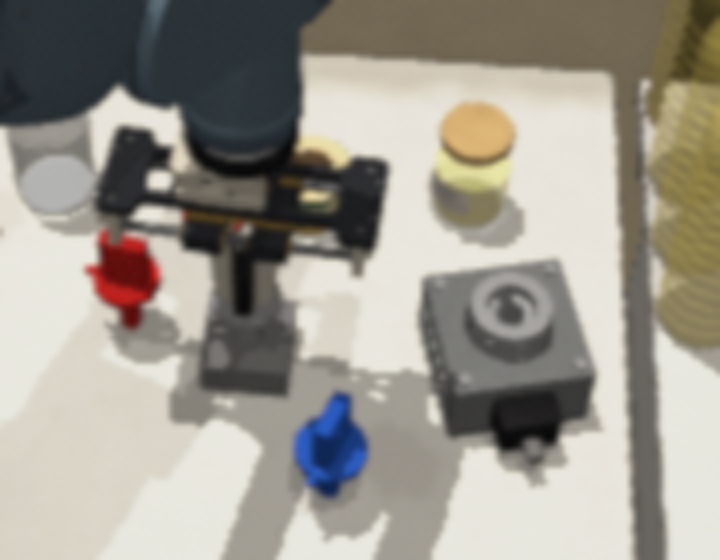

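```bash
python3 - <<'E'
from h import *
env.line_to([.5696,-.0957,.21],rate=.15); st("lift")
q=Q(np.radians(11),-1)
env.line_to([.5746,-.2838,.21],rate=.15,rotation=q); st("over")
env.line_to([.5746,-.2838,.165],rate=.1)
env.pause(.3); st("above")
for n in("side","top"):
    a,d=env.grab_frame(n); np.save(f"pics/{n}3.npy",d); cv2.imwrite(f"pics/{n}3f.png",a[:,:,::-1]); cv2.imwrite(f"pics/{n}3.png",cv2.resize(a[150:270,230:370,::-1],None,fx=5,fy=5,interpolation=cv2.INTER_CUBIC))
E
```

```text
lift t 8.66 p [ 0.5689 -0.0955  0.2089] f [-0.8  0.6 -2.8] m [-0.04  0.11  0.05] w 0.0137
over t 10.07 p [ 0.5746 -0.283   0.2099] f [-0.3 -0.5 -2.3] m [0.   0.13 0.01] w 0.0138
above t 10.97 p [ 0.5749 -0.284   0.1657] f [ 0.4  0.1 -2.1] m [ 0.04  0.15 -0.07] w 0.014
```

View pics/side3.png

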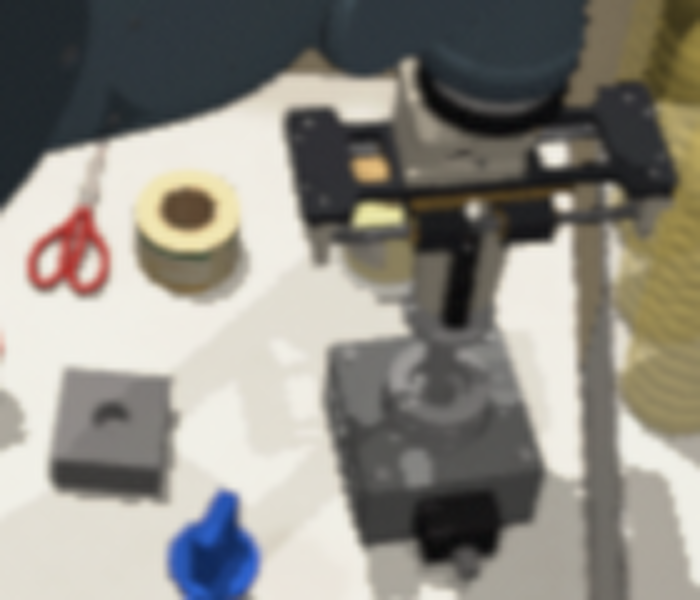

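View pics/top3.png

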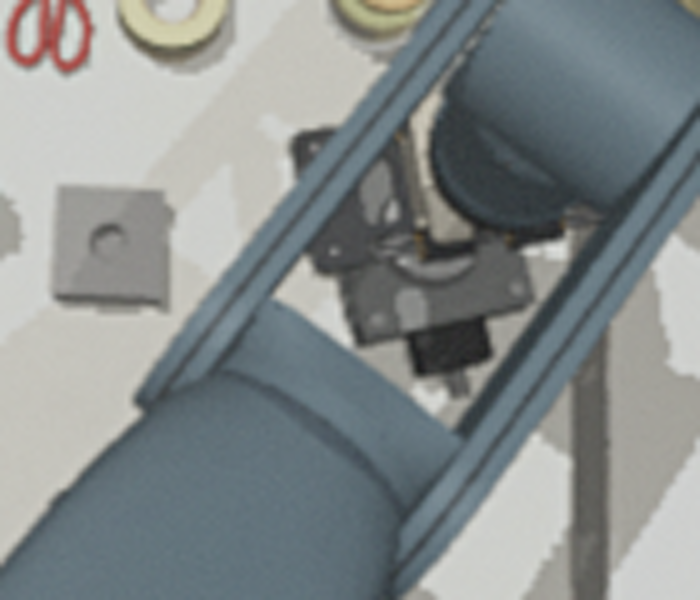

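```bash
cat > ins.py <<'E'
from h import *
def down(p,z1,step=.002,fmax=6,rate=.04,q=None):
    z=p[2]
    while z>z1+1e-6:
        z=max(z1,z-step); env.line_to([p[0],p[1],z],rate=rate); env.pause(.1)
        o=st(f"z{z:.4f}")
        if o["ft_force"][2]>fmax or np.hypot(*o["ft_force"][:2])>fmax+2: print("STOP");break
    return z
E
python3 - <<'E'
from ins import *
down([.5746,-.2838,.165],.126,.004,6)
E
```

```text
z0.1610 t 11.42 p [ 0.5745 -0.2838  0.1608] f [-0.3  0.4 -2.5] m [-0.04  0.16 -0.01] w 0.0138
z0.1570 t 11.77 p [ 0.5746 -0.2838  0.1569] f [-0.4  0.6 -2.2] m [-0.01  0.13 -0.02] w 0.014
z0.1530 t 12.12 p [ 0.5746 -0.2838  0.1529] f [ 0.7  0.4 -1.6] m [-0.01  0.17  0.  ] w 0.0141
z0.1490 t 12.47 p [ 0.5746 -0.2838  0.1489] f [-0.  -1.  -2.5] m [ 0.02  0.12 -0.04] w 0.0139
z0.1450 t 12.82 p [ 0.5746 -0.2838  0.1449] f [ 0.1  0.6 -1.9] m [ 0.04  0.13 -0.04] w 0.0139
z0.1410 t 13.17 p [ 0.5746 -0.2838  0.1409] f [-0.3 -0.2 -2.9] m [ 0.03  0.1  -0.04] w 0.0139
z0.1370 t 13.52 p [ 0.5748 -0.2843  0.1369] f [ 1.6 -2.5 -3.9] m [-0.54 -0.12 -0.05] w 0.0139
z0.1330 t 13.87 p [ 0.5748 -0.2843  0.1328] f [ 2.2 -3.  -4.8] m [-0.99 -0.29  0.02] w 0.014
z0.1290 t 14.22 p [ 0.5748 -0.2843  0.1289] f [ 2.8 -5.1 -5.1] m [-1.2  -0.32 -0.02] w 0.0141
z0.1260 t 14.57 p [ 0.5749 -0.2843  0.1261] f [ 1.4 -5.2 -2.5] m [-1.22 -0.28 -0.1 ] w 0.0139
```

```bash
python3 - <<'E'
from ins import *
for x,y in((.5750,-.2846),(.5752,-.2854)):
    env.line_to([x,y,.126],rate=.02); env.pause(.15); st(f"{x} {y}")
E
```

```text
0.575 -0.2846 t 14.97 p [ 0.5749 -0.2845  0.126 ] f [ 1.7 -3.7 -2.6] m [-0.8  -0.06  0.04] w 0.0144
0.5752 -0.2854 t 15.37 p [ 0.5749 -0.2847  0.1257] f [ 0.7 -0.3 -2.4] m [-0.06  0.17 -0.02] w 0.0136
```

```bash
python3 - <<'E'
from ins import *
st("now")
down([.5752,-.2854,.126],.118,.001,4,.03)
E
```

```text
now t 15.37 p [ 0.5749 -0.2847  0.1257] f [ 0.7 -0.3 -2.4] m [-0.06  0.17 -0.02] w 0.0136
z0.1250 t 15.72 p [ 0.575  -0.2852  0.1248] f [ 0.3 -0.2 -2. ] m [-0.02  0.14  0.03] w 0.0139
z0.1240 t 16.07 p [ 0.5752 -0.2854  0.124 ] f [-0.9  0.  -2.1] m [-0.01  0.17 -0.01] w 0.014
z0.1230 t 16.42 p [ 0.5752 -0.2854  0.123 ] f [ 0.9 -0.1 -2.7] m [-0.06  0.16  0.  ] w 0.0136
z0.1220 t 16.77 p [ 0.5752 -0.2854  0.122 ] f [ 0.5  0.4 -2.7] m [-0.02  0.15  0.03] w 0.0142
z0.1210 t 17.12 p [ 0.5752 -0.2853  0.121 ] f [ 0.4 -0.5 -2.6] m [0.01 0.17 0.02] w 0.014
z0.1200 t 17.47 p [ 0.5752 -0.2854  0.12  ] f [-0.4 -0.3 -2.8] m [ 0.05  0.11 -0.01] w 0.0137
z0.1190 t 17.82 p [ 0.5752 -0.2854  0.119 ] f [ 0.1  0.7 -2.8] m [-0.05  0.2   0.06] w 0.0137
z0.1180 t 18.17 p [ 0.5752 -0.2854  0.118 ] f [ 0.8  0.1 -2.3] m [0.03 0.13 0.03] w 0.014
```

```bash
python3 - <<'E'
from ins import *
down([.5752,-.2854,.118],.102,.002,16,.03)
E
```

```text
z0.1160 t 18.52 p [ 0.5752 -0.2854  0.1159] f [-1.6  0.2 -2.6] m [-0.06  0.13 -0.03] w 0.0135
z0.1140 t 18.87 p [ 0.5754 -0.2855  0.1142] f [-0.   0.  -2.2] m [-0.06  0.07 -0.03] w 0.0137
z0.1120 t 19.22 p [ 0.5754 -0.2856  0.1126] f [-0.3  0.8  3.7] m [ 0.07  0.33 -0.  ] w 0.0136
z0.1100 t 19.57 p [ 0.5754 -0.2856  0.1103] f [-0.2 -0.6  4.8] m [ 0.08  0.31 -0.01] w 0.0138
z0.1080 t 19.92 p [ 0.5754 -0.2855  0.1084] f [-0.5 -0.6  5.2] m [0.11 0.28 0.03] w 0.0138
z0.1060 t 20.27 p [ 0.5755 -0.2855  0.1066] f [-0.3  0.5  6.9] m [ 0.14  0.29 -0.02] w 0.014
z0.1040 t 20.62 p [ 0.5755 -0.2856  0.1047] f [-0.4  0.9  6.4] m [0.17 0.39 0.04] w 0.0137
z0.1020 t 20.97 p [ 0.5755 -0.2856  0.1029] f [-0.9  2.2  8.5] m [ 0.23  0.46 -0.01] w 0.0137
```

```bash
python3 - <<'E'
from ins import *
down([.5752,-.2854,.102],.095,.001,20,.02)
E
```

```text
z0.1010 t 21.32 p [ 0.5755 -0.2856  0.102 ] f [-0.7  1.2  9.1] m [0.21 0.44 0.03] w 0.014
z0.1000 t 21.67 p [ 0.5755 -0.2856  0.101 ] f [-1.8  1.1  8.2] m [0.2  0.52 0.03] w 0.0141
z0.0990 t 22.02 p [ 0.5755 -0.2856  0.1002] f [-2.1  1.   9.8] m [0.25 0.54 0.02] w 0.0139
z0.0980 t 22.37 p [ 0.5755 -0.2857  0.1001] f [-3.6  1.4 14.2] m [0.51 0.84 0.04] w 0.0134
z0.0970 t 22.72 p [ 0.5756 -0.2857  0.1001] f [-4.5  2.  19.1] m [0.79 1.15 0.06] w 0.0139
z0.0960 t 23.07 p [ 0.5756 -0.2857  0.1   ] f [-6.1  3.2 23.7] m [1.04 1.45 0.03] w 0.0138
STOP
```

```bash
python3 - <<'E'
from h import *
env.pause(1); o=st("hold"); print(R.from_quat(o["eef_rot"]).as_matrix()[:,0].round(3))
a,d=env.grab_frame("side"); np.save("pics/side4.npy",d); cv2.imwrite("pics/side4.png",cv2.resize(a[170:270,230:370,::-1],None,fx=5.5,fy=5.5,interpolation=cv2.INTER_CUBIC))
P=cloud("side",d); 
m=(abs(P[...,0]-.575)<.045)&(abs(P[...,1]+.285)<.04)&(P[...,2]>.07)&(P[...,2]<.11); print(np.percentile(P[m][:,2],[10,50,90]).round(4),m.sum())
E
```

```text
hold t 24.07 p [ 0.5756 -0.2857  0.1   ] f [-6.6  3.9 24.4] m [1.03 1.45 0.04] w 0.0135
[ 0.002 -0.002 -1.   ]
[0.0751 0.0893 0.0998] 241
```

View pics/side4.png

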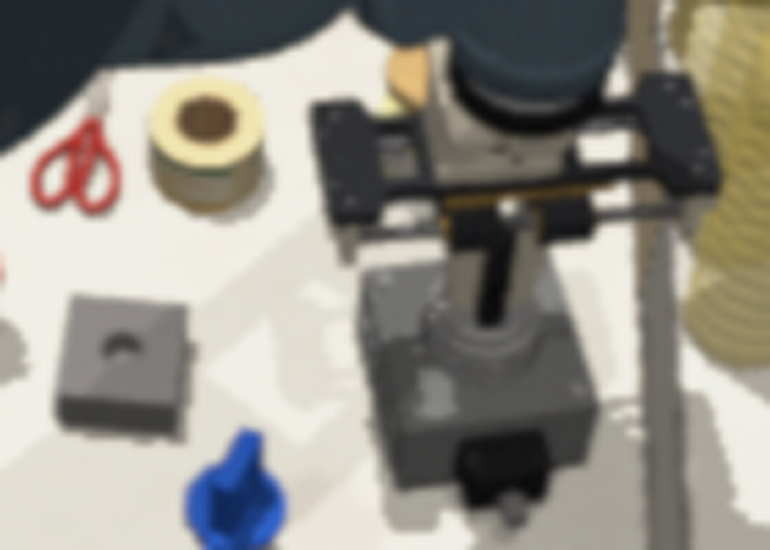

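The side picture shows the collar sitting concentric on the hub (around 490, 335), with no visible gap. The tab is upright between the fingers and nothing nearby has moved.

```bash
python3 - <<'E'
from h import *
env.finish_job()
E
```

```text
the job is handed in; nothing more can be done
```

I seated the spindle fully home in the hub and handed the job in while still gripping it and pushing it down. `finish_job` gave no verdict.

**What I did:** I gripped the spindle's tab at 13.8 mm and lifted it out of the holder. In the pictures the keyway pointed about 11° to the left of straight ahead, so I turned the key to that angle. On the way in the nose rubbed the hub with about 5 N of sideways force, so I moved the target about 1.6 mm in y and 0.6 mm in x and the rub went away. The key then dropped straight into the keyway, with no turning search needed.

**Last checks, at 24.1 s:**
- **Depth:** the tool stopped firmly at z = 0.100 m, the height worked out for the collar resting on the rim. The ejector spring came in at about 0.113 m, close to the expected 0.114 m.
- **Push:** the upward force was about 24 N, well above the 12 N spring, and steady over a 1 s hold.
- **Upright:** the tool axis was within about 0.003 rad of vertical. I did not measure the spindle's own tilt separately.
- **Grip:** the finger opening held at about 13.5 to 14 mm. Grip force itself is not reported.
- **Sideways load:** about 7 N remained, with moments of 1.0 and 1.5 N m. I left it because the position was steady.
- **Bystanders:** the arm never went near the beaker, label roll or jar. The last picture shows the label roll in place. The jar is partly hidden behind the gripper and the beaker is out of the frame, so I did not check those two at the end.

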